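# Fit the drive sprocket on the splined gearbox shaft and keep it pressed home

## Task

On this model-building bench, lift the toothed drive sprocket by its round hub and set it over the upright splined shaft of the gearbox, turning it until its splines mesh, then slide it fully home against the shaft's shoulder, pushing down the spring-loaded dust seal. Do not force the splines, and leave the plain idler wheel, the batteries and the screwdriver where they lie. Finish with the gripper still holding the sprocket pressed fully home, without letting go, so that the nut could be spun on.

Things in the scene. Friction and masses are not known exactly. Their poses are not given: they have to be found in the camera images.
- sprocket: Loose cast aluminium drive sprocket, 0.26-0.42 kg, flat, hub up: two toothed rings joined by a drum, 12 teeth each, 111 mm over the teeth. Underside flat; top face of the upper ring 32 mm above it. Origin: centre of the underside, z up along the bore; x runs along the middle of a bore slot (and of a gear tooth), so slots lie at 0, 60, 120 degrees and so on.
- sprocket_hub (a point): Centre of the sprocket's hub, 44 mm above its underside; axes as the sprocket's. The hub is a plain round tube, 40 mm outside diameter, standing 24 mm above the upper ring (32 to 56 mm above the underside): grip it across, from above.
- sprocket_bore (a point): Mouth of the sprocket's bore, centre of its underside. The lowest 14 mm of the bore has six straight slots, 6.8 mm wide, out to 28.4 mm diameter, between six inward teeth that leave an 18.4 mm hole, with a 2 mm lead-in chamfer at the mouth; above that the bore is plain, 28.4 mm, open through the hub.
- output_shaft: Upright steel output shaft of the gearbox. Origin: on its axis at the top face of its shoulder (32 mm diameter), 62 mm above the bench; z up; x along the middle of a spline, so splines lie at 0, 60, 120 degrees and so on. It may stand at any angle; the gears hold it stiffly (0.3 N m to turn). Sprocket home: both origins coincide, x axes differ by a multiple of 60 degrees.
- spline_top (a point): On the shaft axis at the top of the splines, 14 mm above the shoulder. Six straight splines, 4.8 mm wide, 26 mm over them, chamfered over their top 2.5 mm; an unmeshed sprocket rests on them 9 to 14 mm above the shoulder. Above, a round threaded nose, 16 mm diameter, goes on to 28 mm above the shoulder, its last 4 mm tapered.
- seal_top (a point): Centre of the relaxed dust seal's top, on the shaft axis, 4 mm above the shoulder (fixed point). Black ring, 33 to 42 mm diameter, around the shoulder; spring-loaded, gives straight down: total about 9 N on it at first touch, 14 N when level with the shoulder, where the shoulder stops the sprocket. An unheld sprocket rides about 4 mm proud.
- gearbox: Fixed aluminium gearbox on a plywood board 145 x 92 x 9 mm, a lying motor can beside it. Origin: on the shaft axis at the bench, z up; the motor lies towards +x, its far side 80 mm from the axis; the board reaches from 50 mm behind to 95 mm ahead of the axis. Casing top 47 mm, motor top 46 mm above the bench.
- idler: Loose plain idler wheel, to be left alone: same metal, hub and height as the sprocket, but two smooth rims of 104 mm diameter without teeth, and a plain 15 mm round bore. Origin: centre of its underside, z up.
- battery_case: Loose grey battery case, 62 x 112 x 34 mm, between the robot and the work. Origin: centre of its underside.
- battery_pack: Loose blue two-cell battery pack, 37 x 70 x 19 mm. Origin: centre of its underside.
- screwdriver: Loose screwdriver 160 mm long with an orange handle, lying on the bench. Origin: under its middle.
Things that resemble listed ones, but are neither listed nor needed, are in the scene too. What is shaped like the gearbox but blue or pink is not meant.

How it is judged (in metres and radians):
On the way, in this order (a step that is already met when the one before it is completed fails the run):
1. the sprocket is lifted clear of the bench in the gripper (height (world z) of sprocket above 0.03 m and contact force between sprocket and the fingers above 1 N), for 0.2 s.
2. the sprocket is on the shaft with its splines meshed (z of sprocket in the frame of output_shaft below 0.008 m and horizontal distance between sprocket and output_shaft below 0.003 m), for 0.1 s.
At the end, for the whole second after the job is handed in: The sprocket sits on the shaft with its splines meshed, square on the shaft (within 3.4 degrees, axes within 3 mm) and within 1.5 mm of the shoulder, at rest, held there by the gripper: the fingers bear on it with more than 3 N and it bears on the gearbox with more than 9 N (z of sprocket in the frame of output_shaft below 0.0015 m and horizontal distance between sprocket and output_shaft below 0.003 m and angle between the z axis of sprocket and the z axis of output_shaft, either way round below 0.06 rad and contact force between sprocket and gearbox above 9 N and contact force between sprocket and the fingers above 3 N and linear speed of sprocket below 0.01 m/s); the arm keeps its last pose, push and grip.
It fails at once if the splines are forced: the sprocket is pushed against the gearbox or shaft with more than 80 N (contact force between sprocket and gearbox above 80 N).
It fails at once if the idler wheel is moved by more than 20 mm (distance of idler from where it was at the start of the episode above 0.02 m).
It fails at once if the battery case, battery pack or screwdriver is moved by more than 20 mm (distance of any of battery_case, battery_pack, screwdriver from where it was at the start of the episode above 0.02 m).
It also fails if it takes over 58 s, if anything falls off the work surface, if the arm or the gripper's body presses on something with over 40 N, if the wrist force passes 120 N, or if a joint passes its speed limit or range.

## Robot

A 6-joint arm with a two-finger parallel gripper is mounted at the origin on the work surface. World frame = base frame: x ahead of the robot, y to its left, z up, the work surface at z = 0. Lengths are in m, angles in degrees, forces in N, time in s.
With the tool pointing down it reaches from about 0.4 to 0.825 m from the base axis. Payload 7 kg.
Tool frame: the origin (TCP) lies at the very end of the fingers, on their centre line; the grasp point (between the pads) lies 19 mm behind it (r.hold_point_z is the distance from the TCP to the grasp point, in m); z points along the fingers, y is the direction in which the jaws open and shut (so a half turn about z gives the same grasp; the last joint's range is limited). The gripper opens to 88 mm and grips with 3 to 60 N. Pads are 19 mm wide; open, the fingers measure 130 mm over their backs; the gripper's body (78 mm by 193 mm) begins 47 mm behind the grasp point.
Start: joints at [-51.503, 20.546, 0.682, 0, -70.136, -16.507], TCP at [0.253, -0.626, 0.227] pointing down, gripper open.
Joint ranges: [-176.03, 176.03], [-82.01, 121.73], [-58.28, 71.71], [-173.87, 95.51], [-174.79, -0.11], [-173.66, 173.66]. Speed limits (degrees/s): [136.94, 136.94, 172.46, 180, 180, 180].

## Interface

Orientations are given as [roll, pitch, yaw] about the fixed x, y, z axes, in that order (R = Rz(yaw) Ry(pitch) Rx(roll)).
In Python, from plant import r gives the robot as it stands. The module is installed in compiled form; this text tells all that it offers.
- The arm moves only by the shell command python3 -m inch 'ROWS' [FORCE]. ROWS is text: rows parted by semicolons, each of 7 numbers parted by spaces: the shift along the tool's x, y, z in m, then the turn, a rotation vector about the tool's x, y, z in rad, then the opening, from 0 (shut) to 1 (fully open). In form: tx ty tz ax ay az jaw; .... A call has 1 to 20 rows; each row shifts and turns the commanded pose from where the row before left it, along the tool's axes as they then stand; what a row does not reach is not made up. A row lasts 1/12 s, in which the tool goes at most 41.7 mm and 7.16 degrees, less where a joint would pass 70% of its speed; a pose out of reach is approached as far as the arm can. A call with a gripper value outside its range is refused whole. The fingers move at their own pace and stop on an object; FORCE is the grip in N (left out, the last holds). Time passes only in rows, so rows that do not move let the fingers close. It gives the time, the measured TCP pose, the force and the opening at its end, in the units of the state.
- r.get_state(): the state, without advancing time (a new reading comes with each control period).
- r.capture(name): name is "side" or "top"; returns the picture (420x560x3 uint8, red, green, blue); there is no depth.
- r.camera_params(name): a dict with "vfov" (degrees; the focal length in pixels is half the picture's height over the tangent of half this angle, whatever the lens; pixels are square), "cx", "cy" (the principal point, pixels), "R" (3x3) and "t" (3): a world point X has camera coordinates R X + t. Camera axes: x right, y down, z forward; pixel columns grow to the right and rows downward; lengths in m; the calibration is good to about 2 mm. A picture is of the moment at which its call begins. camera_params takes no time and is no camera call.
- r.close_job(): hands the job in, once; it reports no verdict.
Trained networks look in the newest picture that a camera, given by its name, has taken for a name from the list of things; names that differ only in an ending like _2 or _b are one class to them, and where a whole thing is asked for, a point or a joint stands for the part that bears it (a point fixed in the world has none). Each returns a list of dicts, best first, with "p" (0 to 1); they miss things now and then, are a little off and sometimes report something else, mostly with a low value. They report only what shows in the picture. A call takes as long as a camera call. They do not tell look-alikes from the thing itself.
- r.recognise(target, camera): "xy" ([column, row] in pixels, amid what is visible of it).
The state is a dict: "time_s": time; "joints": joint angles; "qd": joint speeds; "joint_torque": joint torques, N m; "tcp_pos": TCP position; "eef_rot": TCP orientation; "contact_force": force on the tool from outside, world axes, zero at the start; "moment": the same for the moment, N m; "gripper_width": finger opening in m.
Only numpy, scipy, OpenCV 4.12 (cv2) and the standard library are available. Lean on these libraries where they do the work, as an engineer would, in place of code of your own. Each camera call takes 0.05 s, during which the arm holds its last target.

## Working session

There is one attempt and no reset: what is moved stays moved. The work goes in short steps, Python scripts to look and compute and a shell command to move; the robot and the scene stay as the last step left them, time stands still between calls to the robot, and variables do not carry over. Pictures are saved under pics/ and viewed, and the job is handed in when it is done.

```bash
mkdir -p pics
python3 - <<'E'
from plant import r
import cv2
for n in("side","top"):
    im=r.capture(n); cv2.imwrite(f"pics/{n}0.png",im[...,::-1]); p=r.camera_params(n); print(n,p)
    for t in("sprocket","sprocket_hub","output_shaft","spline_top","gearbox","idler","battery_case","battery_pack","screwdriver"):
        print(t,[( [round(float(v)) for v in d["xy"]],round(d["p"],2)) for d in r.recognise(t,n)][:4])
print(r.get_state())
E
```

```text
side {'vfov': 47.91746951919211, 'cx': 284.80961073265064, 'cy': 216.4202963520236, 'R': array([[-0.90250938, -0.43066075, -0.00285403],
       [-0.26620647,  0.56305743, -0.78236849],
       [ 0.33854238, -0.70533513, -0.62280929]]), 't': array([0.4896639 , 0.22524032, 0.84747101])}
sprocket [([337, 180], 0.69)]
sprocket_hub [([337, 181], 0.62)]
output_shaft [([424, 196], 0.71), ([254, 208], 0.64), ([175, 195], 0.62)]
spline_top [([425, 195], 0.65), ([173, 194], 0.53)]
gearbox [([421, 214], 0.79), ([170, 216], 0.75), ([251, 235], 0.67)]
idler [([248, 369], 0.65)]
battery_case [([343, 284], 0.89), ([336, 181], 0.22)]
battery_pack [([140, 296], 0.94)]
screwdriver [([236, 169], 0.9)]
top {'vfov': 57.52862375938394, 'cx': 285.00215904923476, 'cy': 212.18082333141257, 'R': array([[-0.02460154, -0.99923301, -0.03046565],
       [-0.98190595,  0.02987632, -0.18699765],
       [ 0.18776442,  0.02531397, -0.98188784]]), 't': array([0.04290687, 0.55283785, 0.96817487])}
sprocket [([310, 179], 0.73), ([400, 218], 0.6)]
sprocket_hub [([405, 223], 0.72)]
output_shaft [([303, 186], 0.58), ([295, 
[... 287 characters left out ...]
]
screwdriver [([370, 133], 0.82)]
{'time_s': 1.0, 'joints': array([-5.15045339e+01,  2.05462992e+01,  6.83551833e-01, -4.19229976e-04,
       -7.01345247e+01, -1.65069273e+01]), 'qd': array([ 0.01476993, -0.04422238, -0.10390312, -0.03386535, -0.04579574,
       -0.0243329 ]), 'joint_torque': array([-2.29631432e-04, -5.82395267e+01,  2.93303275e+01,  7.00249493e+00,
        1.24608621e-02, -1.78549271e-05]), 'tcp_pos': array([ 0.25272582, -0.62590319,  0.22657274]), 'eef_rot': array([-1.79997497e+02,  1.15311476e-03, -1.58011604e+02]), 'contact_force': array([ 0.69849778, -0.8234834 ,  1.17524867]), 'moment': array([0.01736671, 0.01414243, 0.00670282]), 'gripper_width': 0.08772913590969571}
```

View pics/side0.png

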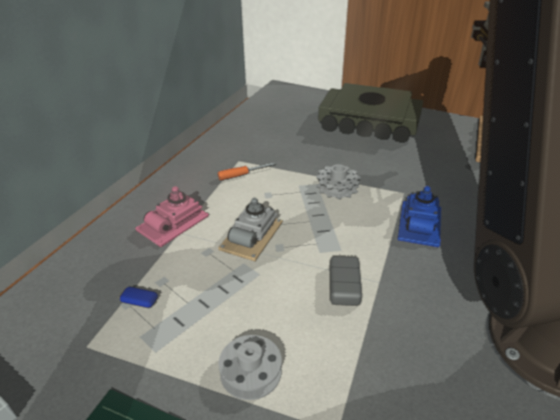

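View pics/top0.png

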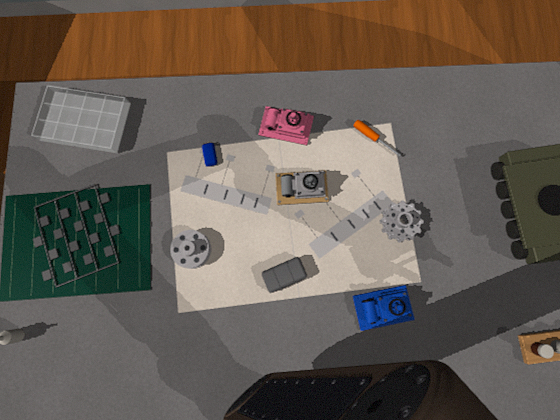

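The side view shows the toothed wheel at (337,180) and the smooth wheel at (250,365). There are three gearboxes: aluminium on plywood (252,225), pink (172,215) and blue (421,215). In the top view, the toothed wheel is at (404,220), the aluminium gearbox at (303,185), pink at (287,123) and blue at (385,307). The toothed wheel and the aluminium/plywood gearbox match the description, so I'll confirm both in enlarged crops.

Run:
```python
import cv2,numpy as np
t=cv2.imread("pics/top0.png"); s=cv2.imread("pics/side0.png")
f=lambda im,x,y,w=36,h=30:cv2.resize(im[y-h:y+h,x-w:x+w],(400,300*1),interpolation=cv2.INTER_CUBIC)
c=np.vstack([np.hstack([f(t,404,220,40,30),f(t,303,186,40,30)]),np.hstack([f(s,338,180,40,30),f(s,252,225,40,30)])])
cv2.imwrite("pics/crop0.png",c)
```

```text
(no output)
```

View pics/crop0.png

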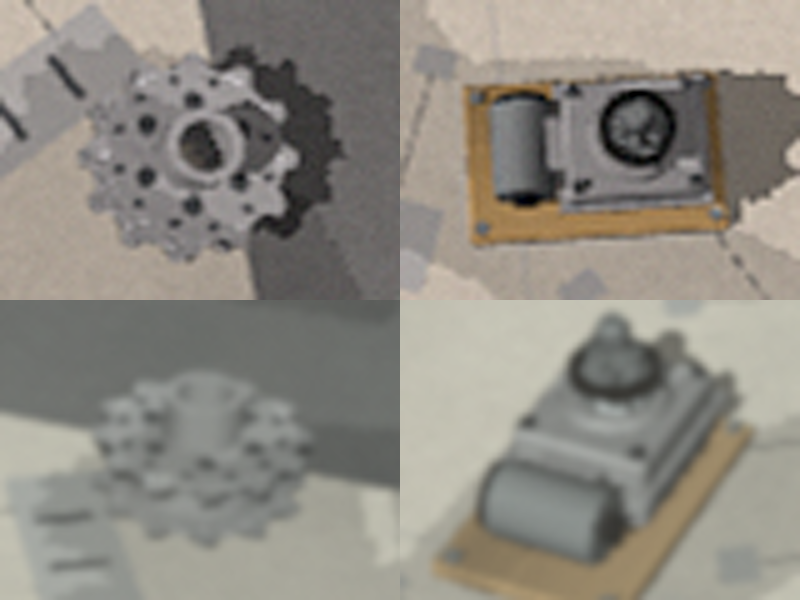

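The crops confirm it: the wheel at top (404,219) has teeth and a wide, open hub, and the gearbox at top (311,182) is aluminium on plywood with a black seal. Next I'll locate both and check the lens model using the two views.

```bash
cat > h.py <<'E'
import numpy as np
from plant import r
P={n:r.camera_params(n) for n in("side","top")}
def f(n): return 210/np.tan(np.radians(P[n]["vfov"])/2)
def onz(n,uv,z):
    p=P[n];d=p["R"].T@np.array([(uv[0]-p["cx"])/f(n),(uv[1]-p["cy"])/f(n),1]);c=-p["R"].T@p["t"]
    return c+d*(z-c[2])/d[2]
def proj(n,X):
    p=P[n];X=np.atleast_2d(X);c=X@p["R"].T+p["t"];return c[:,:2]/c[:,2:]*f(n)+[p["cx"],p["cy"]]
E
python3 - <<'E'
from h import *
np.set_printoptions(precision=4,suppress=True)
print("hub",onz("top",(404.6,218.6),.056),onz("side",(338.6,167),.056))
print("seal",onz("top",(310.6,181.6),.066),onz("side",(255.4,208),.066))
# mat corners
for a,b in (((167,152),(241,163)),((179,312),(92,347)),((392,123),None),((421,280),(405,190))):
  print(onz("top",a,0), onz("side",b,0) if b else "")
for n in P: print(n,-P[n]["R"].T@P[n]["t"])
E
```

```text
hub [ 0.5265 -0.2861  0.056 ] [ 0.5313 -0.2938  0.056 ]
seal [ 0.6323 -0.043   0.066 ] [ 0.6346 -0.0415  0.066 ]
[0.7536 0.3698 0.    ] [ 0.8124 -0.2811  0.    ]
[0.2985 0.3219 0.    ] [0.7481 0.3669 0.    ]
[ 0.8189 -0.2892  0.    ] 
[ 0.3672 -0.3321  0.    ] [ 0.3657 -0.3479  0.    ]
side [0.215  0.6818 0.7054]
top [0.3621 0.0018 1.0553]
```

```bash
cat > fit.py <<'E'
from h import *
import cv2
from scipy.optimize import least_squares
from scipy.ndimage import map_coordinates,gaussian_filter1d
np.set_printoptions(precision=4,suppress=True)
C0=np.array([[.7536,.3698],[.2985,.3219],[.3672,-.3321],[.8189,-.2892]])
def projd(n,X,k):
    p=P[n];X=np.atleast_2d(X);c=X@p["R"].T+p["t"];q=c[:,:2]/c[:,2:]
    r2=(q**2).sum(1)[:,None];return q*(1+k*r2)*f(n)+[p["cx"],p["cy"]]
obs={}
def run(C,k,w):
  for n in P:
    im=cv2.cvtColor(cv2.imread(f"pics/{n}0.png"),cv2.COLOR_BGR2HSV).astype(float)
    g=cv2.imread(f"pics/{n}0.png").astype(float); g=g.sum(2)
    L=[]
    for i in range(4):
        A,B=C[i],C[(i+1)%4]
        for t in np.linspace(.03,.97,60):
            X=A+(B-A)*t; T=(B-A)/np.linalg.norm(B-A)
            a,b=projd(n,np.array([[*X,0],[*(X+T*.005),0]]),k[n])
            d=(b-a)/np.linalg.norm(b-a); nn=np.array([d[1],-d[0]])
            s=np.arange(-w,w+.01,.25); q=a+s[:,None]*nn
            if (q<2).any() or (q[:,0]>557).any() or (q[:,1]>417).any(): continue
            v=map_coordinates(g,[q[:,1],q[:,0]],order=1); e=np.abs(np.gradient(gaussian_filter1d(v,4)))
            j=e.argmax()
            if e[j]>5 and 2<j<len(s)-3: L.append((i,t,*q[j],*nn))
    obs[n]=L
def rect(x):
    c,s=np.cos(x[2]),np.sin(x[2]);R=np.array([[c,-s],[s,c]])
    return x[:2]+np.array([[x[3],x[4]],[-x[3],x[4]],[-x[3],-x[4]],[x[3],-x[4]]])@R.T
def res(x):
    C=rect(x);o=[]
    for n,k in(("top",x[5]),("side",x[6])):
        L=np.array(obs[n]); i=L[:,0].astype(int);X=C[i]+(C[(i+1)%4]-C[i])*L[:,1:2]
        q=projd(n,np.c_[X,0*X[:,:1]],k); o.append(((q-L[:,2:4])*L[:,4:6]).sum(1))
    return np.concatenate(o)
x=np.array([.56,.018,.1,.228,.33,0,0])
run(C0,{"top":0,"side":0},6)
for w in(6,4,3,3):
    x=least_squares(res,x,loss="soft_l1",f_scale=.5).x
    run(rect(x),{"top":x[5],"side":x[6]},w)
e=res(x);n=len(obs["top"]);print(x,n,len(e),np.median(abs(e[:n])),np.median(abs(e[n:])))
print(rect(x))
def onzd(n,uv,z,k):
    p=P[n];q=(np.array(uv)-[p["cx"],p["cy"]])/f(n);u=q.copy()
    for _ in range(20):u=q/(1+k*(u@u))
    return onz(n,u*f(n)+[p["cx"],p["cy"]],z)
if __name__=="__main__":
  for nm,a,b,z in(("hub",(404.6,218.6),(338.6,167),.056),("seal",(310.6,181.6),(255.4,208),.066)):
    print(nm,onzd("top",a,z,x[5]),onzd("side",b,z,x[6]))
E
python3 fit.py
```

```text
[ 0.5606  0.0204  0.1004  0.231   0.3317 -0.0419 -0.0353] 232 443 0.4999999999999848 0.4999999999999901
[[ 0.7572  0.3735]
 [ 0.2975  0.3272]
 [ 0.364  -0.3328]
 [ 0.8237 -0.2865]]
hub [ 0.5264 -0.2874  0.056 ] [ 0.5313 -0.2941  0.056 ]
seal [ 0.6323 -0.043   0.066 ] [ 0.6346 -0.0415  0.066 ]
```

```bash
cat > ov.py <<'E'
from h import *
import cv2
K={"top":-.042,"side":-.035}
def projd(n,X):
    p=P[n];X=np.atleast_2d(X);c=X@p["R"].T+p["t"];q=c[:,:2]/c[:,2:]
    return q*(1+K[n]*(q**2).sum(1)[:,None])*f(n)+[p["cx"],p["cy"]]
def onzd(n,uv,z):
    p=P[n];q=(np.array(uv)-[p["cx"],p["cy"]])/f(n);u=q.copy()
    for _ in range(20):u=q/(1+K[n]*(u@u))
    return onz(n,u*f(n)+[p["cx"],p["cy"]],z)
def crop(n,im,ctr,circs,S=10,w=20,h=15*2):
    """circs: (x,y,z,rad,color)"""
    u,v=np.round(projd(n,ctr)[0]).astype(int)
    c=cv2.resize(im[v-h:v+h,u-w:u+w],None,fx=S,fy=S,interpolation=cv2.INTER_CUBIC)
    for x,y,z,R,col in circs:
        a=np.linspace(0,2*np.pi,60);q=projd(n,np.c_[x+R*np.cos(a),y+R*np.sin(a),0*a+z])
        q=((q-[u-w,v-h]+.5)*S).astype(int); cv2.polylines(c,[q.reshape(-1,1,2)],True,col,1)
    return c
E
python3 - <<'E'
from ov import *
ims={n:cv2.imread(f"pics/{n}0.png") for n in P}
for nm,(A,B),cs in (("hub",((.5264,-.2874),(.5313,-.2941)),((.056,.02,(0,0,255)),(.032,.0555,(0,255,0)),(0,.0555,(255,0,0)))),("seal",((.6323,-.043),(.6346,-.0415)),((.066,.021,(0,0,255)),(.09,.008,(0,255,0))))):
  o=[]
  for n,p in(("top",A),("side",B)):
    o.append(crop(n,ims[n],[*p,.04],[(*p,*c) for c in cs],10 if nm=="seal" else 8,*( (20,20) if nm=="seal" else (34,34))))
    
  h=min(i.shape[0] for i in o); c=np.hstack([i[:h] for i in o]); 
  c=cv2.resize(c,(800,int(h*800/c.shape[1])));cv2.imwrite(f"pics/ov_{nm}.png",c)
E
```

```text
(no output)
```

View pics/ov_hub.png

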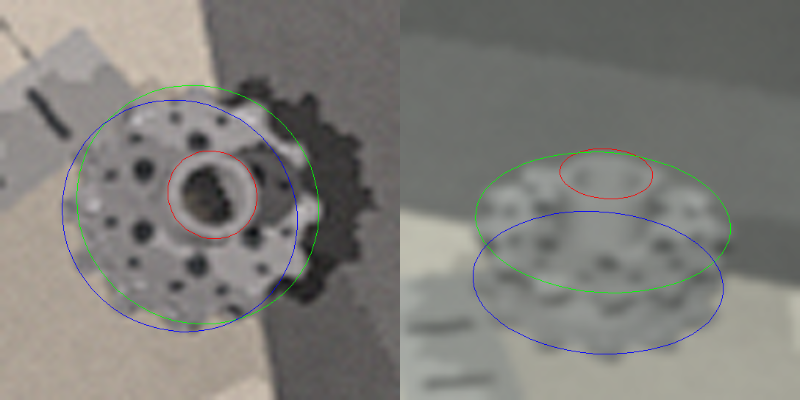

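View pics/ov_seal.png

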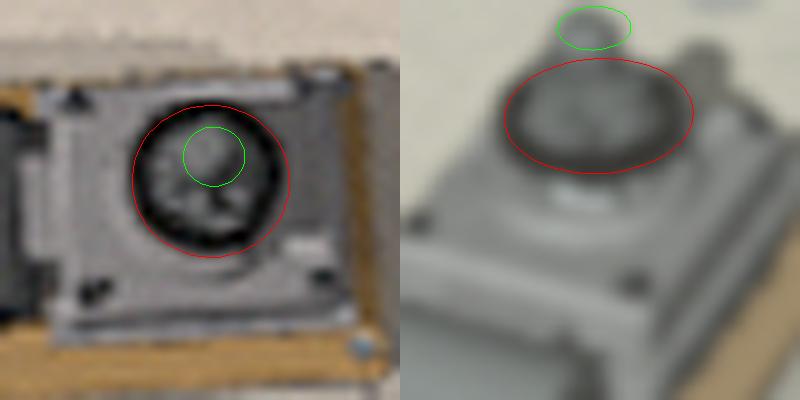

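Both fits hold: hub ≈ (0.527, -0.286) and shaft ≈ (0.6335, -0.042). I'll move above the hub now.

```bash
cat > go.py <<'E'
import sys;from h import *
from scipy.spatial.transform import Rotation as Ro
def st(tx,ty,tz):
    s=r.get_state();R=Ro.from_euler("xyz",s["eef_rot"],degrees=True)
    d=R.inv().apply(np.array([tx,ty,tz])-s["tcp_pos"])
    print("t",round(s["time_s"],2),"tcp",s["tcp_pos"].round(4),"rot",s["eef_rot"].round(2),"F",s["contact_force"].round(1),"M",s["moment"].round(2),"w",round(s["gripper_width"],4),"j",s["joints"].round(1)); print("tool shift to go (mm)",(d*1e3).round(1))
if __name__=="__main__":
    st(*map(float,sys.argv[1:4]))
E
python3 go.py .527 -.286 .13
python3 -m inch '-.024 .0133 .005 0 0 0 1;-.024 .0133 .005 0 0 0 1;-.024 .0133 .005 0 0 0 1;-.024 .0133 .005 0 0 0 1;-.024 .0133 .005 0 0 0 1;-.024 .0133 .005 0 0 0 1;-.024 .0133 .005 0 0 0 1;-.024 .0133 .005 0 0 0 1;-.024 .0133 .005 0 0 0 1;-.024 .0133 .005 0 0 0 1;-.024 .0133 .005 0 0 0 1;-.024 .0133 .005 0 0 0 1;-.024 .0133 .005 0 0 0 1;-.024 .0133 .005 0 0 0 1;-.024 .0133 .005 0 0 0 1;-.0215 .0133 .005 0 0 0 1;0 0 0 0 0 0 1;0 0 0 0 0 0 1'
python3 go.py .527 -.286 .13
```

```text
t 1.0 tcp [ 0.2527 -0.6259  0.2266] rot [-180.      0.   -158.01] F [ 0.7 -0.8  1.2] M [0.02 0.01 0.01] w 0.0877 j [-51.5  20.5   0.7  -0.  -70.1 -16.5]
tool shift to go (mm) [-381.6  212.5   96.6]
time_s: 2.5
tcp_pos: [0.5274, -0.2846, 0.1462]
eef_rot: [180.0, -0.0, -157.9]
contact_force: [0.2, -0.2, -0.6]
gripper_width: 0.0876
t 2.5 tcp [ 0.5274 -0.2846  0.1462] rot [ 1.7998e+02 -3.0000e-02 -1.5788e+02] F [ 0.2 -0.2 -0.6] M [-0.01  0.07  0.07] w 0.0876 j [ -9.7  17.1 -15.4   0.  -57.5 -58.2]
tool shift to go (mm) [ 0.9 -1.2 16.2]
```

```bash
cat > look.py <<'E'
import sys
from ov import *
def look(tag,pt,w=40,S=10):
    o=[]
    for n in("top","side"):
        im=r.capture(n)[...,::-1].copy(); cv2.imwrite(f"pics/{n}_{tag}.png",im)
        u,v=np.round(projd(n,pt)[0]).astype(int)
        o.append(cv2.resize(im[max(v-w,0):v+w,max(u-w,0):u+w],(400,400),interpolation=cv2.INTER_CUBIC)); print(n,"origin",u-w,v-w,"scale",400/2/w)
    cv2.imwrite(f"pics/look_{tag}.png",np.hstack(o))
look(sys.argv[1],list(map(float,sys.argv[2:5])),*( [int(sys.argv[5])] if len(sys.argv)>5 else []))
E
python3 look.py a .527 -.286 .08 50
```

```text
top origin 357 167 scale 4.0
side origin 290 111 scale 4.0
```

View pics/look_a.png

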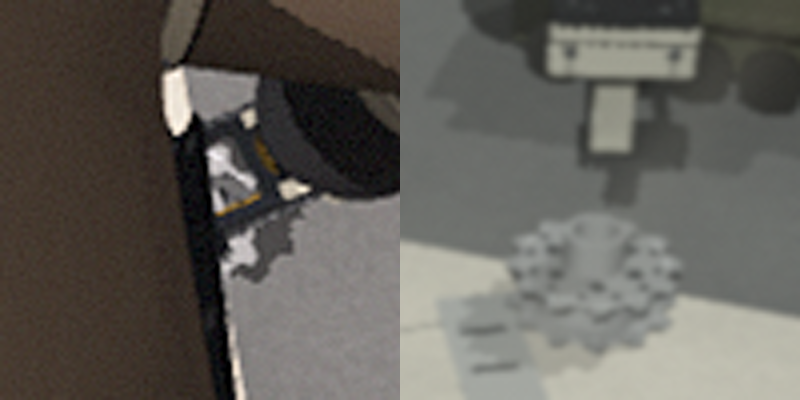

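The side view shows the jaws above the hub, with the front finger tip near px (442,149) and the hub top near px (440,167). The arm hides the wheel in the top view. I'll check how well the projection agrees.

Run:
```python
from ov import *
s=r.get_state();T=s["tcp_pos"];y=np.array([-.376,.926,0])
im=cv2.imread("pics/side_a.png")
u0,v0,w,S=290,111,50,8
c=cv2.resize(im[v0:v0+100,u0:u0+100],None,fx=6,fy=6,interpolation=cv2.INTER_CUBIC)
def mk(X,col):
    q=((projd("side",X)[0]-[u0,v0]+.5)*6).astype(int);cv2.drawMarker(c,tuple(map(int,q)),col,cv2.MARKER_CROSS,14,1)
x=np.array([.926,.376,0])
for sx in(-.0095,.0095):
  mk(T+y*.044+x*sx,(0,0,255)); mk(T-y*.044+x*sx,(255,0,0)); mk(T+y*.065+x*sx,(0,255,255))
mk(T,(0,255,0))
for a in np.linspace(0,6.28,24):
  mk(np.array([.527+.02*np.cos(a),-.286+.02*np.sin(a),.056]),(255,0,255))
cv2.imwrite("pics/mk_a.png",c)
```

```text
(no output)
```

View pics/mk_a.png

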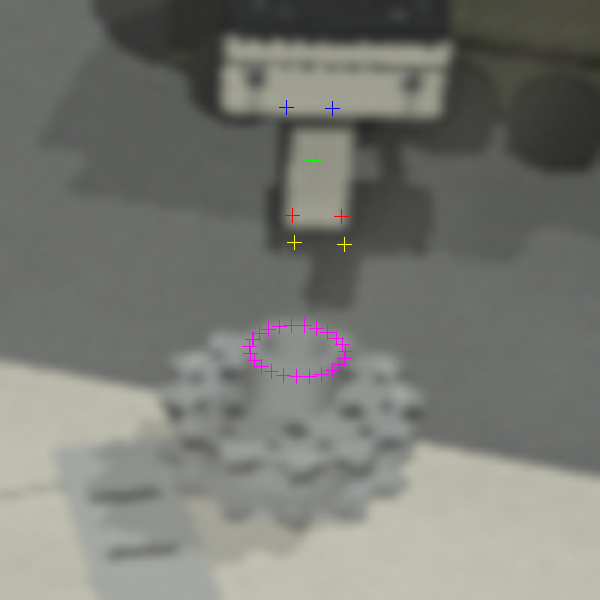

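The projection agrees with the picture to within about 2 mm, and the hub at (0.527, -0.286) fits the side view. Descending.

```bash
python3 -m inch '0 0 .012 0 0 0 1;0 0 .012 0 0 0 1;0 0 .012 0 0 0 1;0 0 .012 0 0 0 1;0 0 .012 0 0 0 1;0.001 -0.001 .012 0 0 0 1;0 0 .012 0 0 0 1;0 0 .010 0 0 0 1;0 0 .006 0 0 0 1;0 0 .005 0 0 0 1;0 0 .003 0 0 0 1;0 0 0 0 0 0 1;0 0 0 0 0 0 1'
python3 go.py .527 -.286 .035; python3 look.py b .527 -.286 .05 30
```

```text
time_s: 3.68
tcp_pos: [0.5265, -0.2871, 0.0389]
eef_rot: [-180.0, 0.0, -158.0]
contact_force: [0.1, -0.5, 0.1]
gripper_width: 0.0875
t 3.68 tcp [ 0.5265 -0.2871  0.0389] rot [-1.7998e+02  2.0000e-02 -1.5801e+02] F [ 0.1 -0.5  0.1] M [ 0.03  0.01 -0.04] w 0.0875 j [-10.   23.9 -21.7   0.  -44.3 -58.1]
tool shift to go (mm) [-0.9  0.8  3.9]
top origin 373 189 scale 6.666666666666667
side origin 309 141 scale 6.666666666666667
```

View pics/look_b.png

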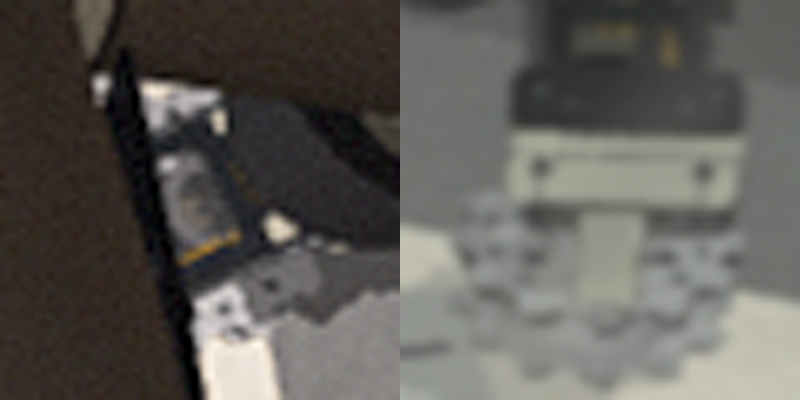

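In the side view the finger is centred on the wheel: finger at px (400,180), wheel spanning columns 377-421. I'll lower the last 4 mm and grip.

```bash
python3 -m inch '0 0 .002 0 0 0 1;0 0 .002 0 0 0 1;0 0 0 0 0 0 .5;0 0 0 0 0 0 .4;0 0 0 0 0 0 .3;0 0 0 0 0 0 .3;0 0 0 0 0 0 .3;0 0 0 0 0 0 .3;0 0 0 0 0 0 .3;0 0 0 0 0 0 .3' 45
python3 go.py .527 -.286 .035
```

```text
time_s: 4.62
tcp_pos: [0.5263, -0.2871, 0.0346]
eef_rot: [-180.0, 0.0, -158.0]
contact_force: [0.8, -0.1, 0.4]
gripper_width: 0.0398
t 4.62 tcp [ 0.5263 -0.2871  0.0346] rot [-1.7999e+02  1.0000e-02 -1.5801e+02] F [ 0.8 -0.1  0.4] M [ 0.03 -0.05 -0.04] w 0.0398 j [ -9.9  24.3 -22.    0.  -43.8 -58.1]
tool shift to go (mm) [-1.1  0.7 -0.4]
```

```bash
python3 -m inch '0 0 0 0 0 0 0;0 0 0 0 0 0 0;0 0 -.01 0 0 0 0;0 0 -.012 0 0 0 0;0 0 -.012 0 0 0 0;0 0 -.012 0 0 0 0;0 0 -.012 0 0 0 0;0 0 -.012 0 0 0 0;0 0 -.012 0 0 0 0;0 0 -.012 0 0 0 0;0 0 -.012 0 0 0 0;0 0 -.012 0 0 0 0;0 0 -.012 0 0 0 0;0 0 0 0 0 0 0;0 0 0 0 0 0 0' 45
python3 go.py .6335 -.042 .165;python3 look.py c .527 -.286 .14 40
```

```text
time_s: 5.87
tcp_pos: [0.5263, -0.2869, 0.1651]
eef_rot: [-180.0, 0.1, -158.0]
contact_force: [0.7, 0.0, -3.5]
gripper_width: 0.039
t 5.87 tcp [ 0.5263 -0.2869  0.1651] rot [-1.7998e+02  6.0000e-02 -1.5802e+02] F [ 0.7  0.  -3.5] M [0.05 0.05 0.01] w 0.039 j [ -9.9  16.1 -14.1  -0.  -59.7 -58.1]
tool shift to go (mm) [-191.1  187.     0.3]
top origin 374 172 scale 5.0
side origin 301 100 scale 5.0
```

View pics/look_c.png

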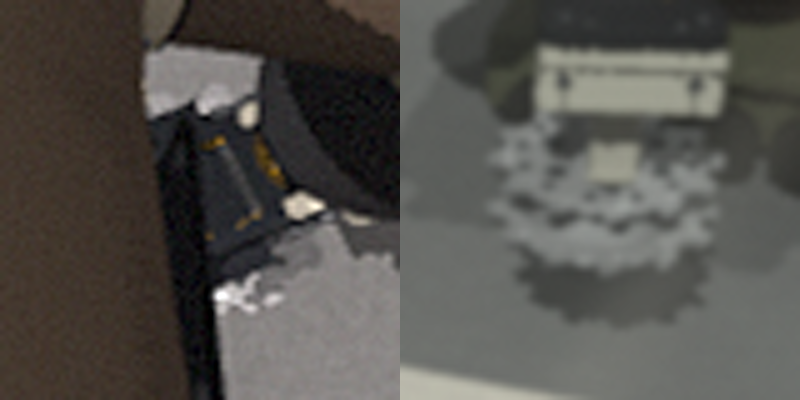

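The sprocket hangs level in the gripper and weighs about 3.5 N. I'll carry it over the shaft.

```bash
python3 -m inch '-.006 .006 0 0 0 0 0;-.0137 .0134 0 0 0 0 0;-.0137 .0134 0 0 0 0 0;-.0137 .0134 0 0 0 0 0;-.0137 .0134 0 0 0 0 0;-.0137 .0134 0 0 0 0 0;-.0137 .0134 0 0 0 0 0;-.0137 .0134 0 0 0 0 0;-.0137 .0134 0 0 0 0 0;-.0137 .0134 0 0 0 0 0;-.0137 .0134 0 0 0 0 0;-.0137 .0134 0 0 0 0 0;-.0137 .0134 0 0 0 0 0;-.0137 .0134 0 0 0 0 0;-.007 .0068 0 0 0 0 0;0 0 0 0 0 0 0;0 0 0 0 0 0 0;0 0 0 0 0 0 0' 
python3 go.py .6335 -.042 .165;python3 look.py d .6335 -.042 .14 45
```

```text
time_s: 7.47
tcp_pos: [0.6328, -0.0424, 0.164]
eef_rot: [180.0, -0.1, -158.0]
contact_force: [0.3, 0.1, -2.6]
gripper_width: 0.0394
t 7.47 tcp [ 0.6328 -0.0424  0.164 ] rot [ 1.7999e+02 -7.0000e-02 -1.5802e+02] F [ 0.3  0.1 -2.6] M [-0.02  0.06 -0.03] w 0.0394 j [ 13.8  19.3  -9.6  -0.  -61.1 -81.8]
tool shift to go (mm) [-0.7  0.1 -1. ]
top origin 266 128 scale 4.444444444444445
side origin 210 135 scale 4.444444444444445
```

View pics/look_d.png

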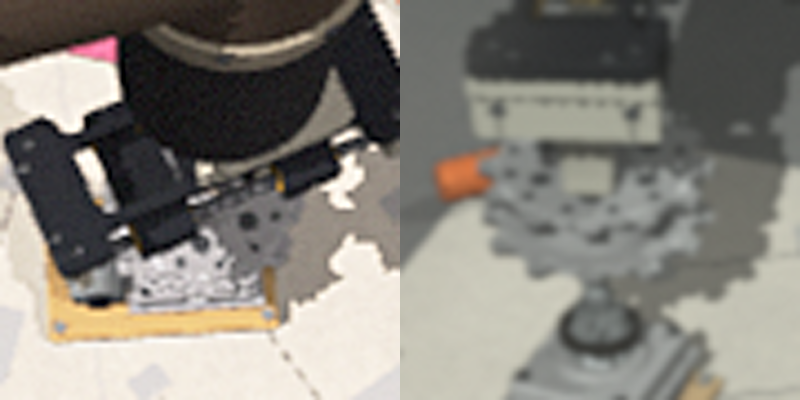

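```bash
cat > ov2.py <<'E'
import sys
from ov import *
def go(tag,dx=0.,sx=.6335,sy=-.042):
    s=r.get_state();T=s["tcp_pos"]; a=np.radians(s["eef_rot"][2]);x=np.array([np.cos(a),np.sin(a),0])
    c=T+x*dx; b=c[2]-.0346
    o=[]
    for n in("side","top"):
        im=cv2.imread(f"pics/{n}_{tag}.png")
        o.append(crop(n,im,[sx,sy,.1],[(c[0],c[1],b+.032,.0555,(0,255,0)),(c[0],c[1],b,.0555,(255,0,0)),(sx,sy,.066,.021,(0,0,255)),(sx,sy,.09,.006,(0,255,255))],10,40,40))
    cv2.imwrite(f"pics/ov2_{tag}.png",cv2.resize(o[0],(600,600)));cv2.imwrite(f"pics/ov2t_{tag}.png",cv2.resize(o[1],(600,600)))
go(sys.argv[1],*map(float,sys.argv[2:]))
E
python3 ov2.py d
```

```text
(no output)
```

View pics/ov2_d.png

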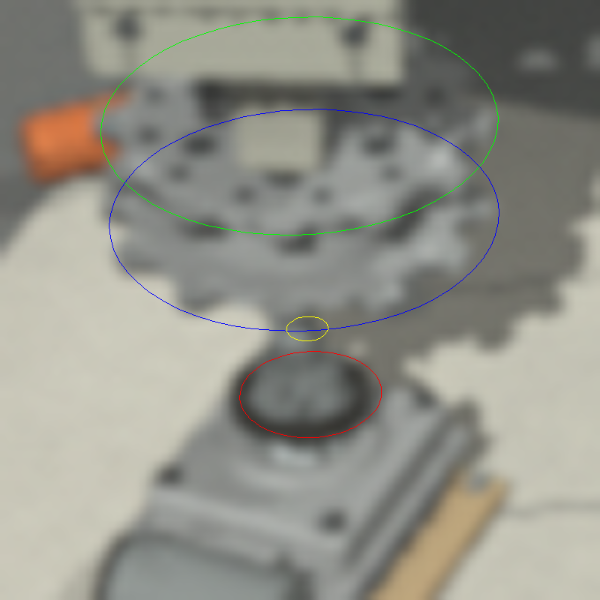

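View pics/ov2t_d.png

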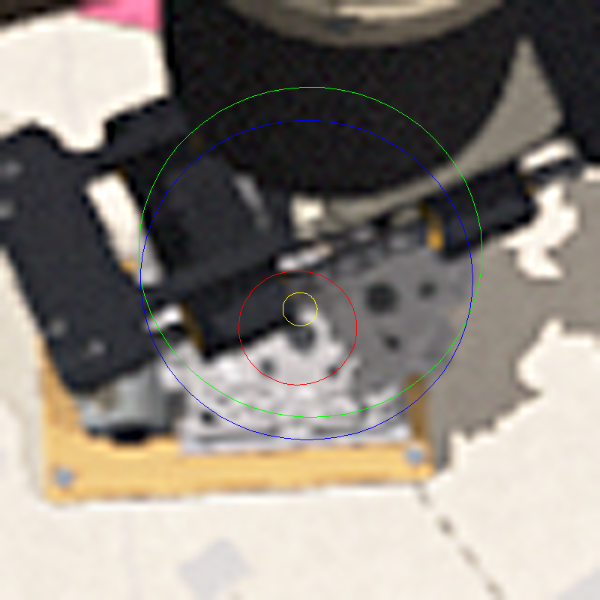

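The wheel and the seal are offset by the same ~1 px in the side view, so they line up with each other. I'll lower to just above the nose (bottom at about 0.094) and look again.

```bash
python3 -m inch '0 0 .005 0 0 0 0;0 0 .008 0 0 0 0;0 0 .008 0 0 0 0;0 0 .007 0 0 0 0;0 0 .005 0 0 0 0;0 0 .002 0 0 0 0;0 0 0 0 0 0 0;0 0 0 0 0 0 0' 
python3 go.py .6335 -.042 .1286;python3 look.py e .6335 -.042 .1 45; python3 ov2.py e
```

```text
time_s: 8.23
tcp_pos: [0.6335, -0.0421, 0.1295]
eef_rot: [-180.0, -0.0, -158.0]
contact_force: [-0.2, 0.3, -2.6]
gripper_width: 0.0393
t 8.23 tcp [ 0.6335 -0.0421  0.1295] rot [-1.7999e+02 -1.0000e-02 -1.5800e+02] F [-0.2  0.3 -2.6] M [0.02 0.   0.03] w 0.0393 j [ 13.8  21.1 -11.9   0.  -57.  -81.8]
tool shift to go (mm) [-0.   0.1  0.9]
top origin 266 133 scale 4.444444444444445
side origin 210 151 scale 4.444444444444445
```

View pics/ov2_e.png

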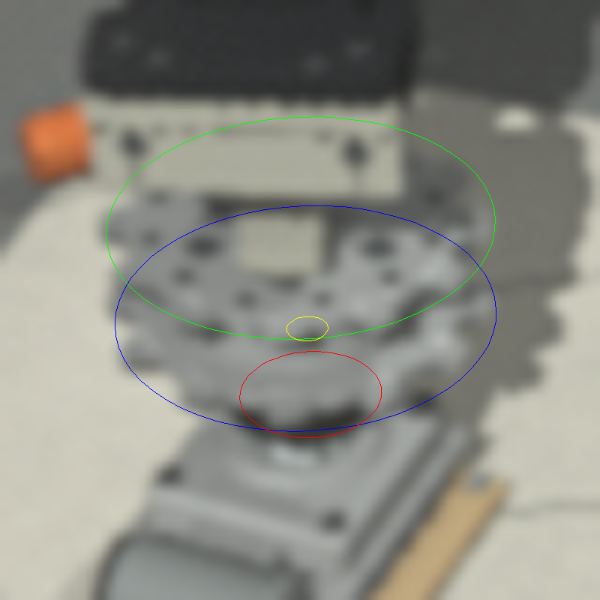

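View pics/ov2t_e.png

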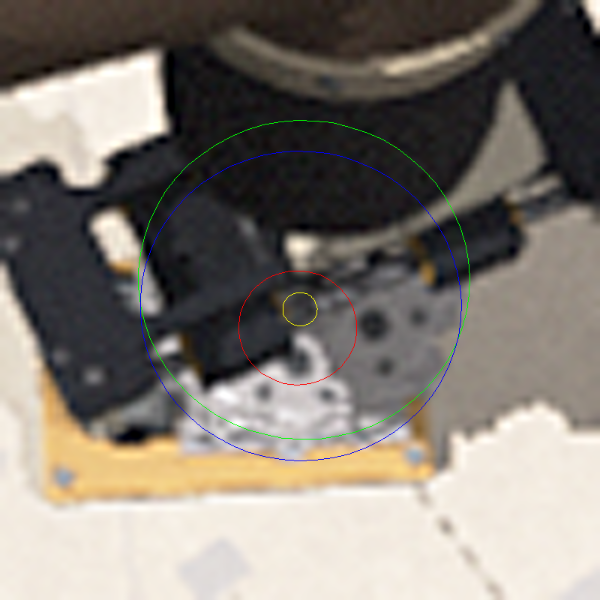

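The wheel sits concentric over the seal in the side view; the black ring shows at (305,425) in the crop, under the wheel's rim. Lowering gently while watching the force.

```bash
python3 -m inch '0 0 .003 0 0 0 0;0 0 .002 0 0 0 0;0 0 .002 0 0 0 0;0 0 0 0 0 0 0;0 0 0 0 0 0 0' ;python3 -m inch '0 0 .002 0 0 0 0;0 0 .001 0 0 0 0;0 0 0 0 0 0 0'; 
python3 go.py .6335 -.042 .1126
```

```text
time_s: 8.75
tcp_pos: [0.6333, -0.0421, 0.1224]
eef_rot: [180.0, -0.0, -158.0]
contact_force: [0.4, -0.5, -2.7]
gripper_width: 0.0391
time_s: 9.0
tcp_pos: [0.6335, -0.0421, 0.1194]
eef_rot: [-180.0, 0.0, -158.0]
contact_force: [0.2, -0.1, -3.3]
gripper_width: 0.0392
t 9.0 tcp [ 0.6335 -0.0421  0.1194] rot [-180.      0.   -158.01] F [ 0.2 -0.1 -3.3] M [ 0.04 -0.13 -0.01] w 0.0392 j [ 13.8  21.6 -12.6   0.  -55.8 -81.8]
tool shift to go (mm) [-0.1  0.   6.8]
```

```bash
python3 -m inch '0 0 .002 0 0 0 0;0 0 .002 0 0 0 0;0 0 0 0 0 0 0;0 0 0 0 0 0 0'; python3 -m inch '0 0 .001 0 0 0 0;0 0 .001 0 0 0 0;0 0 0 0 0 0 0';python3 -m inch '0 0 .001 0 0 0 0;0 0 .0 0 0 0 0;0 0 0 0 0 0 0'
python3 go.py .6335 -.042 .0966
```

```text
time_s: 9.33
tcp_pos: [0.6337, -0.042, 0.1155]
eef_rot: [-180.0, 0.0, -158.0]
contact_force: [2.1, 0.1, -3.9]
gripper_width: 0.0392
time_s: 9.58
tcp_pos: [0.6337, -0.042, 0.1136]
eef_rot: [-180.0, 0.0, -158.0]
contact_force: [1.9, -0.1, -3.0]
gripper_width: 0.0388
time_s: 9.83
tcp_pos: [0.6336, -0.042, 0.1126]
eef_rot: [-180.0, 0.0, -158.0]
contact_force: [1.8, 0.2, -2.5]
gripper_width: 0.039
t 9.83 tcp [ 0.6336 -0.042   0.1126] rot [-1.7999e+02  2.0000e-02 -1.5801e+02] F [ 1.8  0.2 -2.5] M [-0.13 -1.02  0.06] w 0.039 j [ 13.8  22.  -13.    0.  -55.  -81.8]
tool shift to go (mm) [ 0.1  0.1 16. ]
```

A side force of about +2 N in x says the nose touches the +x wall of the bore, so I'll shift 1 mm toward +x.

```bash
python3 -m inch '-.0009 -.0004 0 0 0 0 0;0 0 0 0 0 0 0;0 0 0 0 0 0 0'; python3 go.py .6335 -.042 .0966;  python3 -m inch '0 0 .001 0 0 0 0;0 0 .001 0 0 0 0;0 0 0 0 0 0 0'
python3 go.py .6335 -.042 .0966
```

```text
time_s: 10.08
tcp_pos: [0.634, -0.0421, 0.1123]
eef_rot: [180.0, -0.0, -158.0]
contact_force: [0.7, -0.3, -2.2]
gripper_width: 0.0392
t 10.08 tcp [ 0.634  -0.0421  0.1123] rot [ 1.7998e+02 -5.0000e-02 -1.5802e+02] F [ 0.7 -0.3 -2.2] M [ 0.01 -0.29  0.03] w 0.0392 j [ 13.8  22.1 -12.9  -0.  -55.1 -81.8]
tool shift to go (mm) [ 0.4  0.3 15.7]
time_s: 10.33
tcp_pos: [0.6342, -0.0421, 0.1105]
eef_rot: [180.0, -0.0, -158.0]
contact_force: [-0.3, 0.1, -1.4]
gripper_width: 0.0391
t 10.33 tcp [ 0.6342 -0.0421  0.1105] rot [ 1.8000e+02 -2.0000e-02 -1.5801e+02] F [-0.3  0.1 -1.4] M [ 0.11  0.06 -0.02] w 0.0391 j [ 13.8  22.2 -13.   -0.  -54.8 -81.8]
tool shift to go (mm) [ 0.6  0.4 13.9]
```

```bash
python3 -m inch '0 0 .001 0 0 0 0;0 0 0 0 0 0 0;0 0 0 0 0 0 0';python3 -m inch '0 0 .001 0 0 0 0;0 0 0 0 0 0 0;0 0 0 0 0 0 0';python3 -m inch '0 0 .001 0 0 0 0;0 0 0 0 0 0 0;0 0 0 0 0 0 0'; python3 go.py .6335 -.042 .0966
```

```text
time_s: 10.58
tcp_pos: [0.6344, -0.0421, 0.1102]
eef_rot: [-180.0, 0.0, -158.0]
contact_force: [-2.3, 1.0, 4.6]
gripper_width: 0.0391
time_s: 10.83
tcp_pos: [0.6347, -0.042, 0.11]
eef_rot: [-180.0, 0.1, -158.0]
contact_force: [-4.3, 3.3, 9.5]
gripper_width: 0.039
time_s: 11.08
tcp_pos: [0.6349, -0.042, 0.1098]
eef_rot: [-179.9, 0.1, -158.0]
contact_force: [-6.0, 2.5, 15.3]
gripper_width: 0.039
t 11.08 tcp [ 0.6349 -0.042   0.1098] rot [-1.7995e+02  1.0000e-01 -1.5797e+02] F [-6.   2.5 15.3] M [ 0.89  2.22 -0.04] w 0.039 j [ 13.8  22.2 -13.1   0.  -54.6 -81.8]
tool shift to go (mm) [ 1.3  0.6 13.2]
```

Unmeshed contact on the splines, 13 mm above the shoulder, at about 18 N. I'll turn in small steps with this light push.

```bash
python3 -m inch '0 0 0 0 0 .05 0;0 0 0 0 0 .05 0;0 0 0 0 0 .05 0;0 0 0 0 0 .05 0;0 0 0 0 0 0 0' 55; python3 go.py .6335 -.042 .0966;python3 -m inch '0 0 0 0 0 .05 0;0 0 0 0 0 .05 0;0 0 0 0 0 .05 0;0 0 0 0 0 .05 0;0 0 0 0 0 0 0'; python3 go.py .6335 -.042 .0966
```

```text
time_s: 11.5
tcp_pos: [0.636, -0.0422, 0.1099]
eef_rot: [-179.9, 0.2, -169.6]
contact_force: [-1.6, -0.5, 12.0]
gripper_width: 0.0391
t 11.5 tcp [ 0.636  -0.0422  0.1099] rot [-179.94    0.22 -169.6 ] F [-1.6 -0.5 12. ] M [0.05 0.64 0.01] w 0.0391 j [ 13.8  22.2 -13.1   0.1 -54.5 -93.4]
tool shift to go (mm) [ 2.5  0.7 13.3]
time_s: 11.92
tcp_pos: [0.6351, -0.0421, 0.1084]
eef_rot: [180.0, 0.1, 178.9]
contact_force: [-1.0, -0.1, 6.2]
gripper_width: 0.0389
t 11.92 tcp [ 0.6351 -0.0421  0.1084] rot [1.7999e+02 1.0000e-01 1.7894e+02] F [-1.  -0.1  6.2] M [ 0.01 -0.04 -0.14] w 0.0389 j [  13.8   22.3  -13.1    0.   -54.4 -104.8]
tool shift to go (mm) [ 1.7  0.1 11.8]
```

It's starting to drop into the chamfer (11.8 mm). I'll keep turning with a little more feed.

```bash
python3 -m inch '0 0 .0005 0 0 .03 0;0 0 .0005 0 0 .03 0;0 0 0 0 0 0 0'; python3 go.py .634 -.042 .0966;python3 -m inch '0 0 .0005 0 0 .03 0;0 0 .0005 0 0 .03 0;0 0 0 0 0 0 0'; python3 go.py .634 -.042 .0966
```

```text
time_s: 12.17
tcp_pos: [0.6351, -0.042, 0.1072]
eef_rot: [180.0, 0.1, 175.6]
contact_force: [-1.2, 0.8, 4.8]
gripper_width: 0.0388
t 12.17 tcp [ 0.6351 -0.042   0.1072] rot [1.7999e+02 9.0000e-02 1.7564e+02] F [-1.2  0.8  4.8] M [ 0.08  0.07 -0.13] w 0.0388 j [  13.8   22.4  -13.2    0.   -54.3 -108.1]
tool shift to go (mm) [ 1.1 -0.1 10.6]
time_s: 12.42
tcp_pos: [0.6348, -0.0419, 0.1054]
eef_rot: [180.0, 0.0, 172.2]
contact_force: [1.6, -0.2, 0.1]
gripper_width: 0.0392
t 12.42 tcp [ 0.6348 -0.0419  0.1054] rot [1.7998e+02 4.0000e-02 1.7221e+02] F [ 1.6 -0.2  0.1] M [ 0.1  -0.76 -0.01] w 0.0392 j [  13.8   22.5  -13.3   -0.   -54.2 -111.6]
tool shift to go (mm) [ 0.8 -0.2  8.8]
```

The splines have engaged: 8.8 mm, below the resting range, with the torque gone. Feeding down.

```bash
python3 -m inch '0 0 .001 0 0 .01 0;0 0 .001 0 0 0.01 0;0 0 0 0 0 0 0'; python3 go.py .634 -.042 .0966;python3 -m inch '0 0 .001 0 0 0 0;0 0 .001 0 0 0 0;0 0 0 0 0 0 0'; python3 go.py .634 -.042 .0966
```

```text
time_s: 12.67
tcp_pos: [0.6346, -0.0419, 0.1031]
eef_rot: [180.0, 0.0, 171.1]
contact_force: [2.9, 0.7, -3.2]
gripper_width: 0.039
t 12.67 tcp [ 0.6346 -0.0419  0.1031] rot [1.7999e+02 1.0000e-02 1.7105e+02] F [ 2.9  0.7 -3.2] M [ 0.21 -1.12 -0.07] w 0.039 j [  13.8   22.6  -13.4   -0.   -53.9 -112.7]
tool shift to go (mm) [ 0.6 -0.2  6.5]
time_s: 12.92
tcp_pos: [0.6346, -0.0419, 0.1013]
eef_rot: [180.0, 0.0, 171.1]
contact_force: [2.9, 1.2, -2.4]
gripper_width: 0.0386
t 12.92 tcp [ 0.6346 -0.0419  0.1013] rot [1.7999e+02 1.0000e-02 1.7107e+02] F [ 2.9  1.2 -2.4] M [ 0.44 -1.3  -0.01] w 0.0386 j [  13.8   22.7  -13.5   -0.   -53.7 -112.7]
tool shift to go (mm) [ 0.6 -0.2  4.7]
```

Splines fully meshed and sliding freely, 4.7 mm to go. I'll ease the +x side load, then press home.

```bash
python3 -m inch '-.001 .0004 .0 0 0 0 0;0 0 .001 0 0 0 0;0 0 0 0 0 0 0'; python3 go.py .634 -.042 .0966;python3 -m inch '0 0 .001 0 0 0 0;0 0 .001 0 0 0 0;0 0 0 0 0 0 0;0 0 0 0 0 0 0'; python3 go.py .634 -.042 .0966;python3 -m inch '0 0 .001 0 0 0 0;0 0 .001 0 0 0 0;0 0 0 0 0 0 0;0 0 0 0 0 0 0'; python3 go.py .634 -.042 .0966
```

```text
time_s: 13.17
tcp_pos: [0.6351, -0.042, 0.1006]
eef_rot: [-180.0, -0.0, 171.1]
contact_force: [0.3, 0.8, 1.5]
gripper_width: 0.0392
t 13.17 tcp [ 0.6351 -0.042   0.1006] rot [-1.7998e+02 -4.0000e-02  1.7105e+02] F [0.3 0.8 1.5] M [ 0.21 -0.19  0.  ] w 0.0392 j [  13.8   22.8  -13.5    0.   -53.7 -112.7]
tool shift to go (mm) [ 1.  -0.2  4. ]
time_s: 13.5
tcp_pos: [0.6352, -0.042, 0.0995]
eef_rot: [-180.0, 0.0, 171.1]
contact_force: [-2.5, 1.3, 6.7]
gripper_width: 0.0392
t 13.5 tcp [ 0.6352 -0.042   0.0995] rot [-179.99    0.    171.07] F [-2.5  1.3  6.7] M [ 0.46  0.79 -0.09] w 0.0392 j [  13.8   22.9  -13.6    0.   -53.5 -112.7]
tool shift to go (mm) [ 1.2 -0.2  2.9]
time_s: 13.83
tcp_pos: [0.6353, -0.042, 0.0979]
eef_rot: [-180.0, 0.0, 171.1]
contact_force: [-3.5, 1.9, 9.6]
gripper_width: 0.039
t 13.83 tcp [ 0.6353 -0.042   0.0979] rot [-1.7999e+02  2.0000e-02  1.7107e+02] F [-3.5  1.9  9.6] M [ 0.56  1.15 -0.03] w 0.039 j [  13.8   23.   -13.7    0.   -53.3 -112.7]
tool shift to go (mm) [ 1.3 -0.2  1.3]
```

```bash
python3 -m inch '0.0005 -.0003 .001 0 0 0 0;0 0 .001 0 0 0 0;0 0 0 0 0 0 0;0 0 0 0 0 0 0'; python3 go.py .634 -.042 .0966;python3 -m inch '0 0 .001 0 0 0 0;0 0 0 0 0 0 0;0 0 0 0 0 0 0;0 0 0 0 0 0 0'; python3 go.py .634 -.042 .0966;python3 -m inch '0 0 .001 0 0 0 0;0 0 0 0 0 0 0;0 0 0 0 0 0 0;0 0 0 0 0 0 0'; python3 go.py .634 -.042 .0966
```

```text
time_s: 14.17
tcp_pos: [0.6353, -0.042, 0.0965]
eef_rot: [180.0, 0.1, 171.1]
contact_force: [-3.5, 2.6, 12.7]
gripper_width: 0.0388
t 14.17 tcp [ 0.6353 -0.042   0.0965] rot [1.7999e+02 9.0000e-02 1.7109e+02] F [-3.5  2.6 12.7] M [ 0.9   1.31 -0.08] w 0.0388 j [  13.8   23.   -13.8    0.   -53.1 -112.7]
tool shift to go (mm) [ 1.3 -0.2 -0.1]
time_s: 14.5
tcp_pos: [0.6354, -0.0421, 0.0965]
eef_rot: [180.0, 0.1, 171.1]
contact_force: [-6.2, 2.6, 18.2]
gripper_width: 0.039
t 14.5 tcp [ 0.6354 -0.0421  0.0965] rot [1.7999e+02 1.2000e-01 1.7110e+02] F [-6.2  2.6 18.2] M [ 1.14  2.23 -0.09] w 0.039 j [ 1.380e+01  2.300e+01 -1.380e+01  1.000e-01 -5.300e+01 -1.127e+02]
tool shift to go (mm) [ 1.3 -0.2 -0.2]
time_s: 14.83
tcp_pos: [0.6355, -0.0421, 0.0964]
eef_rot: [180.0, 0.2, 171.1]
contact_force: [-8.4, 4.2, 24.7]
gripper_width: 0.0393
t 14.83 tcp [ 0.6355 -0.0421  0.0964] rot [1.7999e+02 1.6000e-01 1.7112e+02] F [-8.4  4.2 24.7] M [ 1.36  3.15 -0.08] w 0.0393 j [ 1.380e+01  2.300e+01 -1.390e+01  1.000e-01 -5.300e+01 -1.127e+02]
tool shift to go (mm) [ 1.5 -0.2 -0.2]
```

It's on the shoulder: z stays at 0.0965 while the force rises to 25 N, and the expected home height was 0.0966. One last look before handing in.

```bash
python3 look.py z .634 -.042 .09 45; python3 ov2.py z 0 .634 -.042; python3 go.py .634 -.042 .0966
python3 - <<'E'
from h import *
import cv2
for t in("idler","battery_case","battery_pack","screwdriver"): print(t,[d["xy"] for d in r.recognise(t,"side")][:1])
E
```

```text
top origin 265 134 scale 4.444444444444445
side origin 210 154 scale 4.444444444444445
t 14.93 tcp [ 0.6354 -0.0421  0.0964] rot [1.8000e+02 1.6000e-01 1.7112e+02] F [-8.7  3.  25.1] M [ 1.39  3.2  -0.05] w 0.0388 j [ 1.380e+01  2.300e+01 -1.390e+01  1.000e-01 -5.300e+01 -1.127e+02]
tool shift to go (mm) [ 1.4 -0.2 -0.2]
idler [[249.8, 368.4]]
battery_case [[343.5, 283.7]]
battery_pack [[138.7, 296.4]]
screwdriver [[247.8, 371.1]]
```

View pics/ov2_z.png

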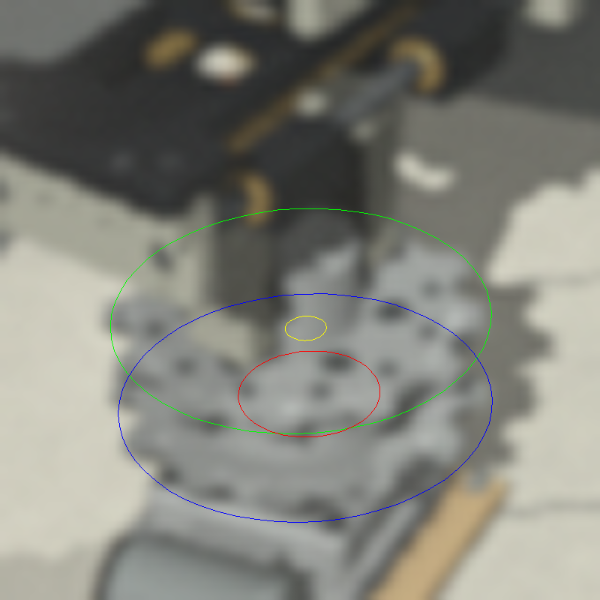

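The side view shows the wheel seated level on the casing, its outline matching the predicted home circles to within about 1 px, and the seal is hidden beneath it. Handing in.

```bash
python3 -c "
from plant import r
print(r.close_job()); s=r.get_state(); print(s['time_s'],s['tcp_pos'],s['contact_force'])"
```

```text
the job is handed in; nothing more can be done
None
the job is handed in; nothing more can be done
```

The sprocket is meshed on the shaft and held pressed against the shoulder, and I handed the job in at about 15 s. `close_job` gives no verdict, and no state could be read after hand-in, so the final second itself is unchecked.

- **What I did:** I gripped the toothed sprocket by its hub, lifted it and lowered it over the nose of the aluminium gearbox's shaft. With a light push (about 18 N at most) I turned it about 30° until the splines dropped in. I then slid it down through the seal to the shoulder.
- **Seating:** The tool stopped at z = 0.0964 m, where I expected 0.0966 m for fully home, while the upward force rose to 25 N. Allowing for its weight, the sprocket bears on the gearbox with about 28 N, well under 80 N. It is still gripped at 55 N, with the jaws 39 mm apart.
- **Side load:** About 9 N of sideways force remains at the wrist.
- **Camera checks:** The two cameras disagreed by up to about 8 mm on the sprocket hub and 3 mm on the shaft. I relied on the top view, then corrected by force feedback. The last side picture matched the predicted home outline to about 1 px.
- **Other objects:** In the last side view the idler, battery case and battery pack were where they started, within 2 px. The last screwdriver detection was false (it landed on the idler). I have no final confirmation of its position, but nothing passed near it.

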